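# Put the work torch back on its charging stand

### The job

Put the torch lying on the bench back on the empty charging stand. First lay it down in the sloping steel rest, head end uphill, and let go of it; then take it afresh by its head, slide it upright into the open fork from the front, and let it hang there by its head, fully down behind the fork's lips. Do not drop the torch, do not knock the other stand, and leave everything else on the bench where it is.

Things in the scene. Friction and masses are not known exactly. Their poses are not given: they have to be found in the camera images.
- torch: The loose torch, 175 mm long, 0.15 to 0.29 kg, lying on the bench: black rubber head, round metal handle (26 mm diameter, 95 mm long), black rubber tail cap. Origin on its axis at the neck, where handle meets head. x runs along the axis from tail to head. At the start it lies level, axis 24 mm above the bench, z up. It balances near x = -20 mm.
- torch_head (a point): Point on the torch's axis 30 mm ahead of the neck, inside the head. The head is 52 mm long (plus a 6 mm metal bezel, 45 mm across, with the lens), about round with four flats 20 mm wide facing the torch's +-y and +-z, 48 mm across opposite flats.
- torch_tail (a point): Centre of the torch's tail end face, 117 mm behind the neck. The tail cap is 22 mm long and has the same section and flats as the head.
- rest: The sloping rest, fixed: bare steel cradle on a dark wooden foot 160 x 110 mm. It holds the torch at 45 degrees, head uphill, rising towards the rest's +x axis (its z is up). The torch's lower flats lie on two pads, under the tail cap and under the lower 34 mm of the head. In mid handle there is 38 mm free below the torch's axis; beside and beyond the head nothing stands.
- rest_neck (a point): Where the torch's neck point is when it lies home in the rest; 135 mm above the bench. Cheeks 35 mm apart guide the handle from 7 to 21 mm below the neck; they reach 7 mm past the torch's axis, then flare out for 12 mm more.
- rest_tail (a point): Where the centre of the torch's tail end is when home in the rest, against an end stop 6 mm thick; 52 mm above the bench. Cheeks 55 mm apart guide the tail cap (the last 30 mm); they reach 10 mm past the torch's axis, then flare out for 12 mm more.
- stand: The empty charging stand, fixed, grey: foot plate 150 x 110 x 12 mm, column at the back, on top a level fork plate 84 mm wide, 8 mm thick, its upper face 150 mm above the bench, slot open to the stand's -x side (its front). x points from the open front to the column, z up, origin on the bench below the seat.
- fork_seat (a point): Middle of the seat on the upper face of the empty fork, where the hanging torch's neck belongs. Slot 34 mm wide, ending 15 mm behind this point. The prongs reach 38 mm in front of it; lips 5 mm high at their tips have their inner faces 32 mm in front of it. A black box 20 mm high stands on the plate from 60 mm behind it; nothing is above the fork.
- stand_full: A second, identical charging stand, fixed, with another torch of the same kind already hanging in it; same axes and origin as the empty one. Leave it alone.
- screwdriver: Bystander: black-handled screwdriver lying on the bench.
- tape_roll: Bystander: grey roll of tape, 90 mm across, 35 mm high.
- tape_measure: Bystander: grey tape measure, 68 x 36 x 62 mm high.
- pipe_tee: Bystander: copper pipe tee, 86 mm long, 38 mm high.
- fixings_jar: Bystander: jar of fixings, 72 mm across, 75 mm high.
- battery: Bystander: black tool battery, 75 x 65 x 59 mm high.
- wrench: Bystander: steel wrench lying on the bench.

How it is judged:
On the way:
1. the torch lies in the sloping rest, head uphill, and has been let go (distance between torch and rest_neck below 0.015 m and distance between torch_tail and rest_tail below 0.015 m and contact force between torch and the fingers below 0.05 N and linear speed of torch below 0.03 m/s), for 0.2 s.
At the end, for the whole second after the job is handed in: The torch hangs at rest and released in the fork of the stand that was empty: neck within 12 mm sideways of the seat's middle and within 4 mm of the fork's upper face in height, head up, within 7 degrees of upright (horizontal distance between torch and fork_seat below 0.012 m and z of torch in the frame of fork_seat between -0.004 and 0.004 m and angle between torch's own x axis and vertical below 0.12 rad and linear speed of torch below 0.03 m/s and contact force between torch and stand above 0.5 N); the robot touches nothing.
It fails at once if the torch is dropped (falls freely faster than 0.7 m/s) (contact force between torch and the fingers below 0.05 N and contact force between torch and anything else below 0.05 N and linear speed of torch above 0.7 m/s).
It fails at once if the second stand or its torch is hit (over 5 N) (contact force between stand_full and the arm above 5 N or contact force between stand_full and the fingers above 5 N or contact force between stand_full and torch above 5 N).
It fails at once if a bystander is shifted by more than 30 mm (distance of any of screwdriver, tape_roll, tape_measure, pipe_tee, fixings_jar, battery, wrench from where it was at the start of the episode above 0.03 m).
It also fails if it takes over 61 s, if anything falls off the work surface, if the arm or the gripper's body presses on something with over 40 N, if the wrist force passes 120 N, or if a joint passes its speed limit or range.

### The arm

A 6-joint arm with a two-finger parallel gripper is mounted at the origin on the work surface. World frame = base frame: x ahead of the robot, y to its left, z up, the work surface at z = 0. Lengths are in m, angles in rad, forces in N, time in s.
With the tool pointing down it reaches from about 0.325 to 0.775 m from the base axis. Payload 5.5 kg.
Tool frame: the origin (TCP) lies on the mounting face of the last link; the fingertips stand 173 mm ahead of it and the grasp point (between the pads) lies 155 mm ahead of it; z points along the fingers, x is the direction in which the jaws open and shut, and the axes are right-handed (so a half turn about z gives the same grasp; the last joint's range is limited). The gripper opens to 85 mm and grips with 20 to 120 N. Pads are 22 mm wide; open, the fingers measure 114 mm over their backs; the gripper's body (76 mm by 85 mm) begins 54 mm behind the grasp point. The pads swing forward as they close: fully open they stand 13 mm farther back than shut.
Start: joints at [1.078, 0.091, 1.231, -0, 1.82, -0.057], TCP at [0.253, 0.544, 0.405] pointing down, gripper open.
Joint ranges: [-2.87, 2.87], [-0.86, 2.18], [0.17, 2.46], [-1.51, 4.65], [0.06, 2.69], [-2.65, 2.65]. Speed limits (rad/s): [2.57, 2.57, 3.01, 3.14, 3.14, 3.14].

### API

Orientations are given as a unit quaternion [w, x, y, z].
In Python, from plant import get_state, get_image, calibration, hand_in gives the robot as it stands. The module is installed in compiled form; this text tells all that it offers.
- The arm moves only by the tool jog_arm, never from a script. Its argument "increments" is a list that holds one entry, the list of rows, each a list of 5 numbers: the shift along the tool's x, y, z in m, then the turn about the tool's z in rad, then the closure, from -1 (fully open) to 1 (shut), so that 0 is half open. A call has exactly 5 rows; each row shifts and turns the commanded pose from where the row before left it, along the tool's axes as they then stand; what a row does not reach is not made up. A row lasts 1/8 s, in which the tool goes at most 62.5 mm and 10.7 degrees, less where a joint would pass 70% of its speed; a pose out of reach is approached as far as the arm can. A call is refused whole if a number of a shift passes 0.0625 or a number of a turn 0.188, either way. A call with a gripper value outside its range is refused whole. The fingers move at their own pace and stop on an object; the grip force is fixed at half the most. Time passes only in rows, so rows that do not move let the fingers close, or fill a call up. It gives the time, the measured TCP pose, the force and the opening at its end, in the units of the state.
- get_state(): the state, without advancing time (a new reading comes with each control period).
- get_image(name): name is "scene" or "top"; returns the picture (400x640x3 uint8, red, green, blue); there is no depth.
- calibration(name): a dict with "fx", "fy", "cx", "cy" (pixels), "k1" (the pictures are not rectified: a ray, as slopes to the right and down, at radius r is drawn at 1 + k1 r^2 times it, then the intrinsics apply), "eye" and "orientation" of the camera in the world. Camera axes: x right, y down, z forward; pixel columns grow to the right and rows downward; lengths in m; the calibration is good to about 2 mm. A picture is of the moment at which its call begins. calibration takes no time and is no camera call.
- hand_in(): hands the job in, once; it reports no verdict.
The state is a dict: "clock": time; "joints": joint angles; "joint_velocities": joint speeds; "joint_efforts": joint torques, N m; "tool_pos": TCP position; "tcp_rot": TCP orientation; "ft_force": force on the tool from outside, world axes, zero at the start; "wrist_torque": the same for the moment, N m; "width": finger opening in m.
Only numpy, scipy, OpenCV 4.12 (cv2) and the standard library are available. Lean on these libraries where they do the work, as an engineer would, in place of code of your own. Each camera call takes 0.05 s, during which the arm holds its last target.

## Working session

There is one attempt and no reset: what is moved stays moved. The work goes in short steps, Python scripts to look and compute and a tool call to move; the robot and the scene stay as the last step left them, time stands still between calls to the robot, and variables do not carry over. Pictures are saved under pics/ and viewed, and the job is handed in when it is done.

Besides the shell and the picture viewer there is one more tool, called after "Call:" as name(argument=value, ...), one argument or row to a line, values as JSON. jog_arm: Moves the arm, as the interface text tells. Its arguments: {"type":"object","properties":{"increments":{"type":"array"}},"required":["increments"]}

```bash
mkdir -p pics; cat > h.py <<'E'
import numpy as np, cv2
from plant import *
from scipy.spatial.transform import Rotation as R
def cal(n):
    c=calibration(n); q=c["orientation"]; return c,R.from_quat([q[1],q[2],q[3],q[0]]).as_matrix(),np.array(c["eye"])
def ray(n,u,v):
    c,M,e=cal(n); d=np.array([(u-c["cx"])/c["fx"],(v-c["cy"])/c["fy"]]); s=d.copy()
    for _ in range(30): s=d/(1+c["k1"]*(s@s))
    return e,M@np.array([s[0],s[1],1])
def atz(n,u,v,z):
    e,d=ray(n,u,v); return e+d*(z-e[2])/d[2]
def proj(n,P):
    c,M,e=cal(n); p=M.T@(np.array(P)-e); s=p[:2]/p[2]; s=s*(1+c["k1"]*(s@s)); return np.array([c["cx"]+c["fx"]*s[0],c["cy"]+c["fy"]*s[1]])
def tri(pts):
    A=np.zeros((3,3));b=np.zeros(3)
    for n,u,v in pts:
        e,d=ray(n,u,v);d/=np.linalg.norm(d);Q=np.eye(3)-np.outer(d,d);A+=Q;b+=Q@e
    X=np.linalg.solve(A,b);return X,[proj(n,X)-[u,v] for n,u,v in pts]
def crop(im,name,x0,y0,w,h,k):
    cv2.imwrite("pics/"+name+".png",cv2.resize(im[y0:y0+h,x0:x0+w,::-1],None,fx=k,fy=k,interpolation=cv2.INTER_CUBIC))
def st():
    s=get_state(); q=s["tcp_rot"]; M=R.from_quat([q[1],q[2],q[3],q[0]]).as_matrix()
    print("t",s["clock"],"tcp",np.round(s["tool_pos"],4),"toolx",np.round(M[:,0],3),"tooly",np.round(M[:,1],3),"z",np.round(M[:,2],3),"w",s["width"],"F",np.round(s["ft_force"],1),"j",np.round(s["joints"],3)); return s,M
E
python3 - <<'E'
from h import *
for n in ["scene","top"]:
    im=get_image(n); np.save(n+"0.npy",im); cv2.imwrite(f"pics/{n}0.png",im[:,:,::-1])
    c=calibration(n); print(n,c)
st()
E
```

```text
scene {'fx': 361.1955733985436, 'fy': 361.1955733985436, 'cx': 315.44821126209695, 'cy': 198.28259166743328, 'k1': -0.06327928495541715, 'eye': array([1.13537194, 0.50433556, 1.01056418]), 'orientation': array([-0.15933557,  0.40683202,  0.84323055, -0.31314871])}
top {'fx': 363.4466189750948, 'fy': 363.4466189750948, 'cx': 319.6620869581734, 'cy': 198.47006873264854, 'k1': -0.07557730015249811, 'eye': array([0.31520814, 0.03665587, 1.14701722]), 'orientation': array([ 0.06786323, -0.70281117,  0.70571982, -0.05840015])}
t 0.1 tcp [0.2533 0.544  0.4036] toolx [ 0.422  0.907 -0.002] tooly [ 0.907 -0.422 -0.   ] z [-0.001 -0.002 -1.   ] w 0.0855170400924984 F [-0.4  0.3  0.2] j [ 1.078  0.092  1.232 -0.     1.82  -0.057]
```

View pics/scene0.png

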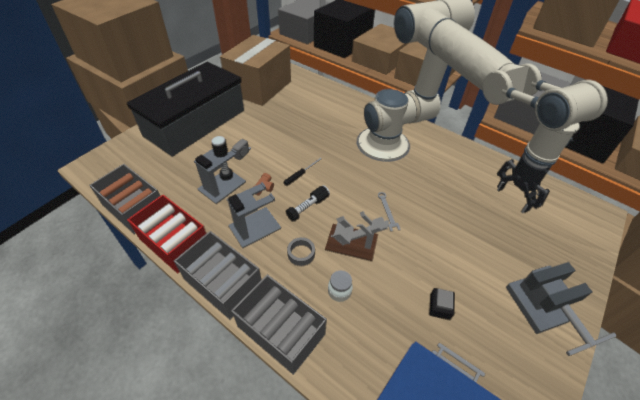

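View pics/top0.png

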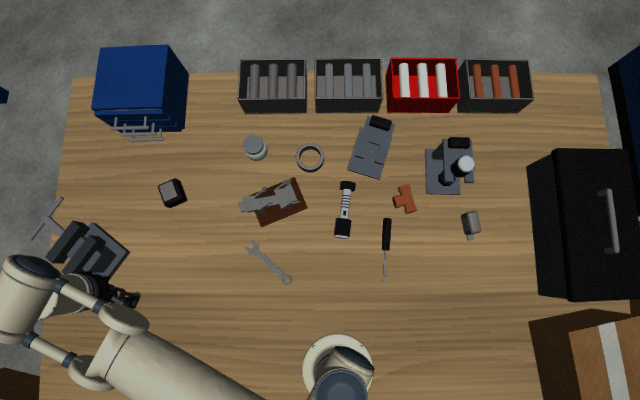

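```bash
python3 - <<'E'
from h import *
t=np.load("top0.npy");s=np.load("scene0.npy")
crop(t,"tA",230,100,140,105,5.6)
crop(t,"tB",300,130,120,120,5)
crop(s,"sA",190,140,130,110,5.4)
crop(s,"sB",270,170,140,105,5.6)
E
```

```text
(no output)
```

View pics/tA.png

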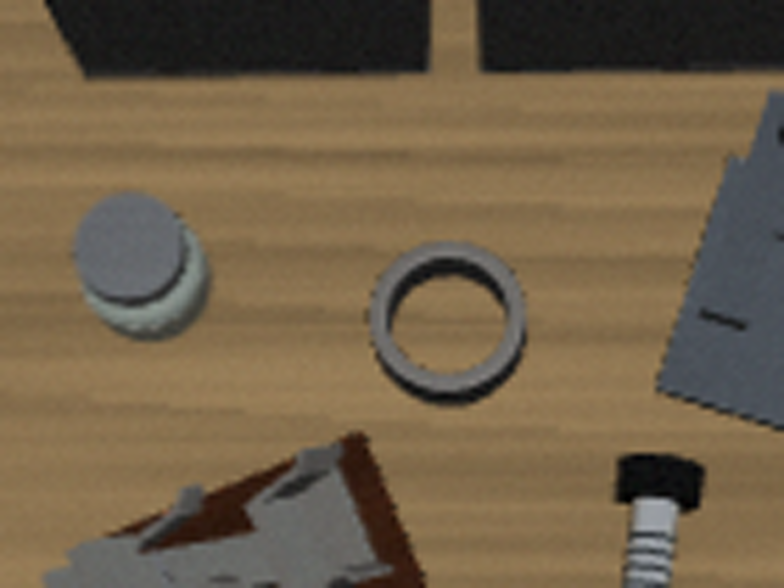

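View pics/tB.png

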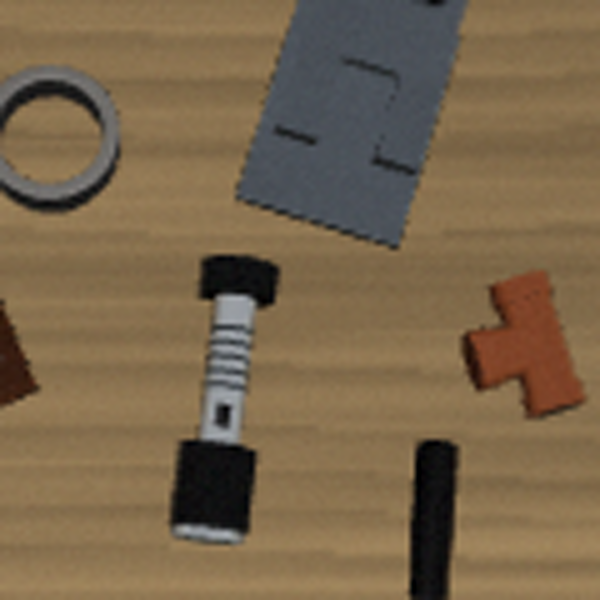

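View pics/sA.png

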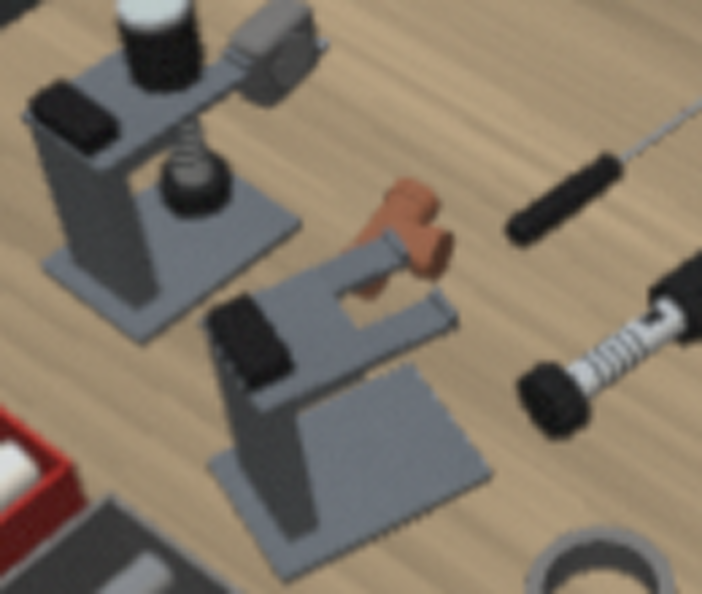

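View pics/sB.png

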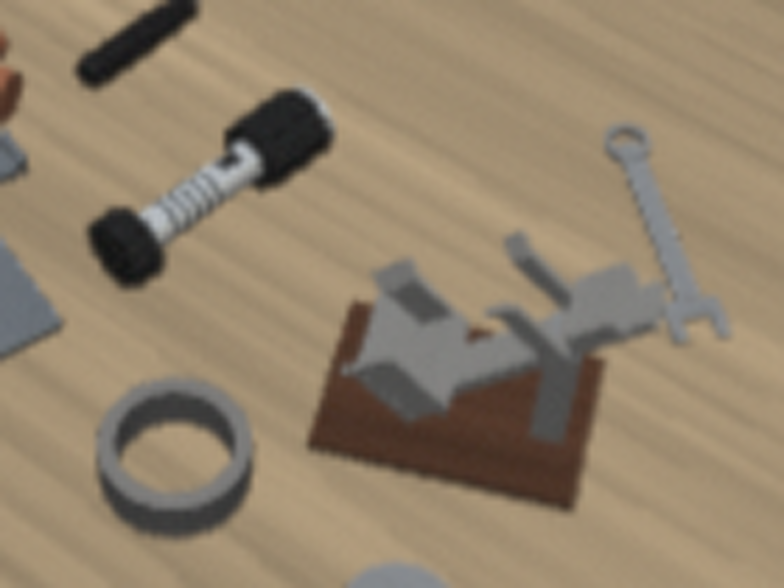

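```bash
python3 - <<'E'
from h import *
t=np.load("top0.npy");s=np.load("scene0.npy")
crop(t,"tR",230,165,90,70,8.5)
crop(t,"tS",335,105,75,80,7.5)
crop(s,"sR",315,200,90,70,8.5)
crop(s,"sS",220,165,70,85,7)
for u,v in [(347,189.2),(344.2,218),(341.8,237.5),(348,182)]: print(atz("top",u,v,.024))
# scene
k=5.6
for u,v in [(248,160),(155,225)]: print("sc",atz("scene",270+u/k,170+v/k,.024))
E
```

```text
[ 0.54745589 -0.03484015  0.024     ]
[ 0.45610773 -0.02466364  0.024     ]
[ 0.39563647 -0.01641732  0.024     ]
[ 0.57070201 -0.03839231  0.024     ]
sc [ 0.45330792 -0.02007918  0.024     ]
sc [ 0.53261355 -0.03199462  0.024     ]
```

View pics/tR.png

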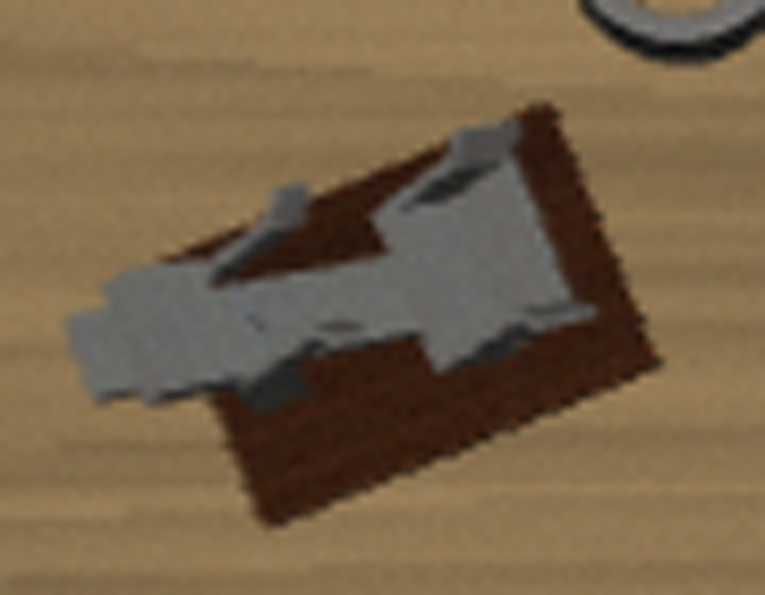

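View pics/tS.png

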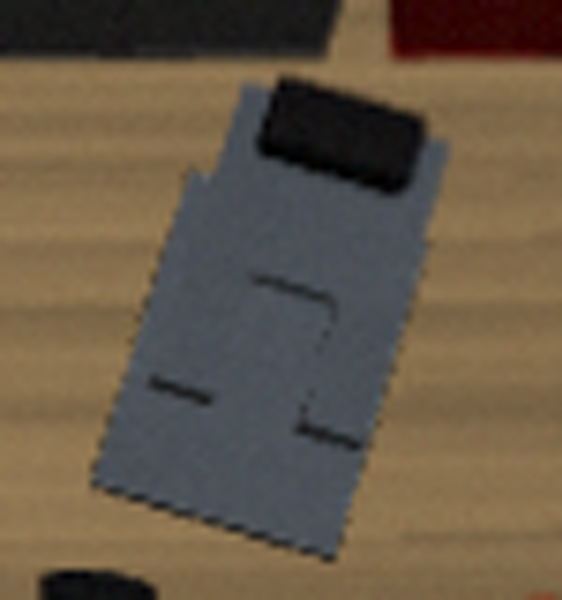

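View pics/sR.png

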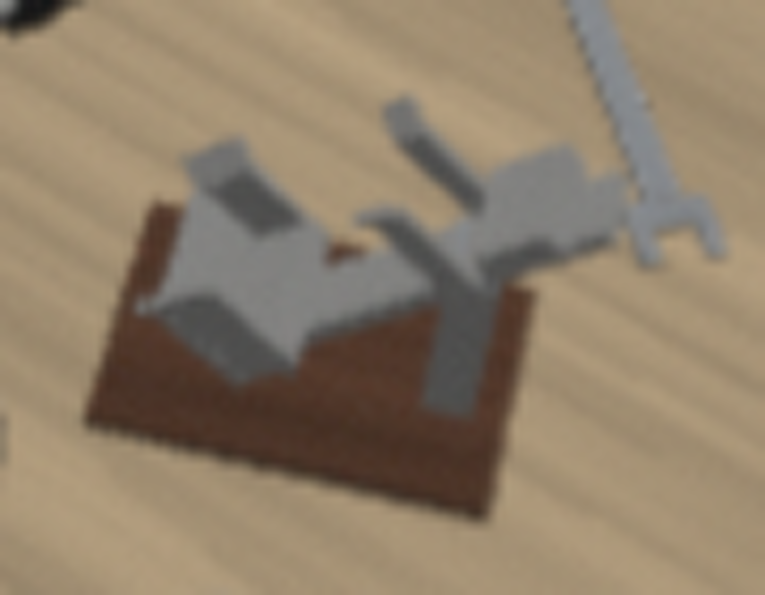

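View pics/sS.png

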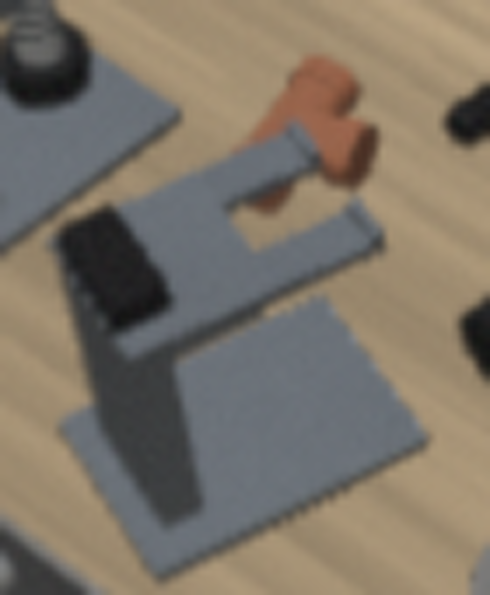

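```bash
python3 - <<'E'
from h import *
k=8.5
T=lambda u,v:("top",230+u/k,165+v/k)
S=lambda u,v:("scene",315+u/k,200+v/k)
for n,a,b in [("foot+x-y",T(550,103),S(88,422)),("foot-x-y",T(661,366),S(155,203)),("foot-x+y",T(270,526),S(533,290)),
 ("cheekN near tip",T(290,187),S(368,213)),("tailcheek near top",T(515,125),S(150,305)),("tongue -x",T(98,402),S(612,240)),("tongue +x",T(68,325),S(622,180)),("wide end",T(105,285),S(575,148))]:
    X,e=tri([a,b]); print(n,np.round(X,4),np.round(e,1).tolist())
for z in (0.012,.016,.02): print(z,[np.round(atz(*T(*p),z)[:2],4).tolist() for p in [(550,103),(661,366),(270,526)]],np.round(atz(*S(487,518),z)[:2],4))
k=7.5
T=lambda u,v:("top",335+u/k,105+v/k)
S=lambda u,v:("scene",220+u/7,165+v/7)
print("stand")
# foot front corners z=.012
for n,a,b,z in [("foot fr L(+y)",T(95,485),S(428,437),.012),("foot fr R(-y)",T(335,558),S(322,297),.012)]:
    X,e=tri([a,b]); print(n,np.round(X,4),np.round(e,1).tolist(),atz(*a,z),atz(*b,z))
for n,p in [("lipL out",(150,380)),("lipL in",(213,402)),("lipR in",(295,428)),("lipR out",(360,445)),("slot end L",(252,277)),("slot end R",(335,298)),("back L",(243,85)),("back R",(448,145))]: print(n,np.round(atz(*T(*p),.150),4))
for n,p in [("lip far out",(295,125)),("lip far in",(315,165)),("near in",(358,203)),("near out",(383,238)),("slot end far",(225,208)),("slot end near",(250,252))]: print("sc",n,np.round(atz(*S(*p),.150),4))
E
```

```text
foot+x-y [0.5919 0.134  0.0024] [[-0.5, 0.3], [-0.6, -0.1]]
foot-x-y [0.4902 0.0914 0.0031] [[-0.5, 0.3], [-0.5, -0.1]]
foot-x+y [0.4306 0.2369 0.0038] [[-0.5, 0.3], [-0.5, -0.0]]
cheekN near tip [0.5316 0.2089 0.1369] [[-0.2, 0.1], [-0.2, -0.0]]
tailcheek near top [0.5688 0.1422 0.0629] [[-0.7, 0.4], [-0.8, -0.1]]
tongue -x [0.464  0.277  0.1067] [[0.2, -0.1], [0.2, 0.0]]
tongue +x [0.4805 0.2777 0.1604] [[-0.6, 0.3], [-0.6, -0.0]]
wide end [0.4909 0.2621 0.1764] [[-0.5, 0.3], [-0.6, -0.0]]
0.012 [[0.5905, 0.1316], [0.4898, 0.0893], [0.4306, 0.2339]] [0.5364 0.2828]
0.016 [[0.5896, 0.1313], [0.4892, 0.0891], [0.4302, 0.2332]] [0.5388 0.2836]
0.02 [[0.5886, 0.1309], [0.4886, 0.0889], [0.4298, 0.2325]] [0.5412 0.2845]
stand
foot fr L(+y) [ 0.6157 -0.0386  0.0043] [[-0.2, 0.2], [-0.3, -0.1]] [ 0.61413464 -0.03883266  0.012     ] [ 0.6192679  -0.03354375  0.012     ]
foot fr R(-y) [ 0.5828 -0.1413  0.004 ] [[-0.3, 0.2], [-0.3, -0.1]] [ 0.5814454  -0.14085103  0.012     ] [ 0.58682939 -0.1351663   0.012     ]
lipL out [ 0.6189 -0.0513  0.15  ]
lipL in [ 0.6101 -0.075   0.15  ]
lipR in [ 0.5997 -0.1058  0.15  ]
lipR out [ 0.5929 -0.1302  0.15  ]
slot end L [ 0.6597 -0.0913  0.15  ]
slot end R [ 0.6512 -0.1228  0.15  ]
back L [ 0.7382 -0.0902  0.15  ]
back R [ 0.7132 -0.169   0.15  ]
sc lip far out [ 0.5942 -0.1288  0.15  ]
sc lip far in [ 0.6069 -0.1039  0.15  ]
sc near in [ 0.6117 -0.0723  0.15  ]
sc near out [ 0.6202 -0.0492  0.15  ]
sc slot end far [ 0.652  -0.1174  0.15  ]
sc slot end near [ 0.6638 -0.09    0.15  ]
```

```bash
cat > ov.py <<'E'
from h import *
def restP(n,yaw,X,Y,Z):
    c,s=np.cos(yaw),np.sin(yaw); return [n[0]+c*X-s*Y,n[1]+s*X+c*Y,Z]
def tr(n,yaw,a,p,Y): # along axis coordinate a from neck, perp p
    q=.70711; return restP(n,yaw,(a-p)*q,Y,.135+(a+p)*q)
def rest_lines(n,yaw):
    L=[]
    for s in(1,-1):
        L+=[[tr(n,yaw,-21,0,0)]*0 or [tr(n,yaw,-.021,-.013,s*.0175),tr(n,yaw,-.021,.007,s*.0175)],[tr(n,yaw,-.007,-.013,s*.0175),tr(n,yaw,-.007,.007,s*.0175)],[tr(n,yaw,-.021,.007,s*.0175),tr(n,yaw,-.007,.007,s*.0175)],
            [tr(n,yaw,-.117,-.024,s*.0275),tr(n,yaw,-.117,.01,s*.0275)],[tr(n,yaw,-.087,-.024,s*.0275),tr(n,yaw,-.087,.01,s*.0275)],[tr(n,yaw,-.117,.01,s*.0275),tr(n,yaw,-.087,.01,s*.0275)]]
    L+=[[tr(n,yaw,.034,-.024,-.015),tr(n,yaw,.034,-.024,.015)],[tr(n,yaw,0,-.024,-.015),tr(n,yaw,0,-.024,.015)],[tr(n,yaw,-.117,-.024,0),tr(n,yaw,.034,-.024,0)]]
    return L
def stand_lines(p,yaw):
    f=lambda X,Y,Z:restP(p,yaw,X,Y,Z)
    P=[(-.038,.042,.15),(-.038,.017,.15),(.015,.017,.15),(.015,-.017,.15),(-.038,-.017,.15),(-.038,-.042,.15)]
    P=[f(*q) for q in P]; L=[[P[i],P[i+1]] for i in range(5)]
    L+=[[P[0],f(.08,.042,.15)],[P[5],f(.08,-.042,.15)],[f(.06,.03,.15),f(.06,-.03,.15)]]
    return L
def torch_lines(n,yaw):
    f=lambda X,Y,Z:restP(n,yaw,X,Y,.024+Z)
    L=[]
    for s in(1,-1): L+=[[f(0,s*.013,0),f(-.095,s*.013,0)],[f(0,s*.024,0),f(.052,s*.024,0)],[f(-.117,s*.024,0),f(-.095,s*.024,0)]]
    for a in(-.117,-.095,0,.052): L+=[[f(a,-.024,0),f(a,.024,0)]]
    return L
def draw(cam,im,lines,name,x0,y0,w,h,k):
    I=cv2.resize(im[y0:y0+h,x0:x0+w,::-1],None,fx=k,fy=k,interpolation=cv2.INTER_CUBIC).copy()
    for a,b in lines:
        p,q=[(proj(cam,z)+.5-[x0,y0])*k for z in(a,b)]
        cv2.line(I,tuple(int(t) for t in p),tuple(int(t) for t in q),(0,255,0),1)
    return I
E
cat > go.py <<'E'
from ov import *
t=np.load("top0.npy");s=np.load("scene0.npy")
RN=([.4972,.2190],np.arctan2(.924,-.382)); SN=([.643,-.101],-.316); TN=([.4555,-.0235],np.arctan2(.0105,-.0915))
a=draw("top",t,rest_lines(*RN),"",230,165,90,70,4.3);b=draw("scene",s,rest_lines(*RN),"",315,200,90,70,4.3)
cv2.imwrite("pics/ovR.png",np.hstack([a,b]))
a=draw("top",t,stand_lines(*SN),"",335,105,75,80,5);b=draw("scene",s,stand_lines(*SN),"",220,165,75,80,5)
cv2.imwrite("pics/ovS.png",np.hstack([a,b]))
a=draw("top",t,torch_lines(*TN),"",320,170,50,75,5);b=draw("scene",s,torch_lines(*TN),"",280,160,60,75,5)
cv2.imwrite("pics/ovT.png",np.hstack([a,b]))
E
python3 go.py
```

```text
(no output)
```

View pics/ovR.png

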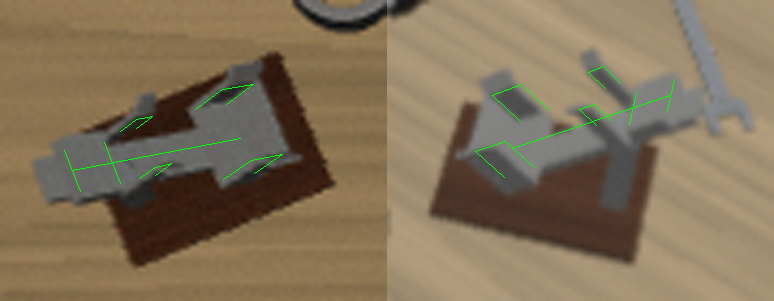

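View pics/ovS.png

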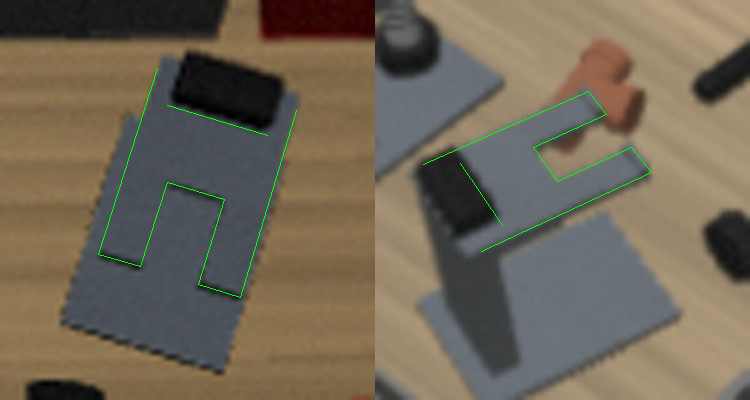

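View pics/ovT.png

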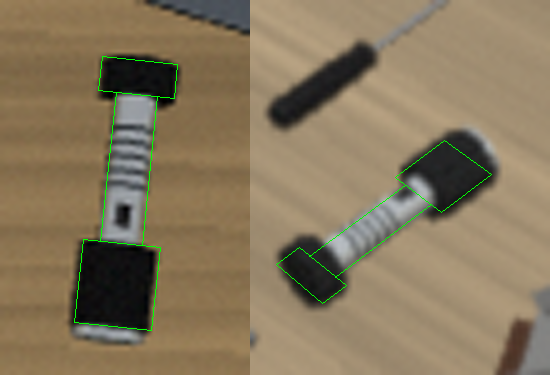

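```bash
cat >> h.py <<'E'
def plan(target,ang,step=.055,turn=.17,minrows=1,ease=False):
    """rows to go to TCP target xyz with tool x at world angle ang (deg, None=keep); straight line, turn spread"""
    s,M=st(); p=np.array(s["tool_pos"]); a0=np.arctan2(M[1,0],M[0,0]); D=np.array(target)-p
    da=0 if ang is None else (np.radians(ang)-a0+np.pi)%(2*np.pi)-np.pi
    n=max(minrows,int(np.ceil(np.linalg.norm(D)/step)),int(np.ceil(abs(da)/turn)))
    print("rows",n,"dist",np.round(D,4),"dturn(tool)",round(-da,3)); a=a0
    for i in range(n):
        c,sn=np.cos(a),np.sin(a); d=D/n
        print([round(float(c*d[0]+sn*d[1]),4),round(float(sn*d[0]-c*d[1]),4),round(float(-d[2]),4),round(float(-da/n),4)],end=", ")
        a+=da/n
    print()
E
python3 -c "
from h import *
plan([.526,-.0316,.30],83.5,minrows=15)"
```

```text
t 0.1 tcp [0.2533 0.544  0.4036] toolx [ 0.422  0.907 -0.002] tooly [ 0.907 -0.422 -0.   ] z [-0.001 -0.002 -1.   ] w 0.0855170400924984 F [-0.4  0.3  0.2] j [ 1.078  0.092  1.232 -0.     1.82  -0.057]
rows 15 dist [ 0.2727 -0.5756 -0.1036] dturn(tool) -0.322
[-0.0271, 0.0327, 0.0069, -0.0215], [-0.0278, 0.0321, 0.0069, -0.0215], [-0.0285, 0.0315, 0.0069, -0.0215], [-0.0292, 0.0309, 0.0069, -0.0215], [-0.0298, 0.0302, 0.0069, -0.0215], [-0.0305, 0.0296, 0.0069, -0.0215], [-0.0311, 0.0289, 0.0069, -0.0215], [-0.0317, 0.0282, 0.0069, -0.0215], [-0.0323, 0.0276, 0.0069, -0.0215], [-0.0329, 0.0269, 0.0069, -0.0215], [-0.0335, 0.0261, 0.0069, -0.0215], [-0.034, 0.0254, 0.0069, -0.0215], [-0.0345, 0.0247, 0.0069, -0.0215], [-0.0351, 0.0239, 0.0069, -0.0215], [-0.0356, 0.0232, 0.0069, -0.0215],
```

Call:
jog_arm(
  increments=[
    [[-0.027,0.033,0,-0.02,-1],[-0.028,0.032,0,-0.02,-1],[-0.028,0.032,0,-0.02,-1],[-0.029,0.031,0,-0.02,-1],[-0.03,0.03,0,-0.02,-1]],
  ],
)

```text
clock: 0.72
tool_pos: [0.3447, 0.3506, 0.4042]
tcp_rot: [0.0, 0.815, 0.579, -0.0]
ft_force: [-0.2, 0.8, 0.6]
width: 0.0856
```

Call:
jog_arm(
  increments=[
    [[-0.03,0.03,0,-0.02,-1],[-0.031,0.029,0,-0.02,-1],[-0.032,0.028,0,-0.02,-1],[-0.032,0.028,0,-0.02,-1],[-0.033,0.027,0.01,-0.02,-1]],
  ],
)

```text
clock: 1.35
tool_pos: [0.4346, 0.158, 0.395]
tcp_rot: [0.0, 0.785, 0.619, 0.001]
ft_force: [1.3, -0.1, -0.3]
width: 0.0855
```

Call:
jog_arm(
  increments=[
    [[-0.033,0.026,0.02,-0.02,-1],[-0.034,0.025,0.02,-0.02,-1],[-0.034,0.025,0.02,-0.02,-1],[-0.035,0.024,0.02,-0.02,-1],[-0.035,0.023,0.02,-0.02,-1]],
  ],
)

```text
clock: 1.98
tool_pos: [0.5219, -0.0339, 0.2936]
tcp_rot: [-0.0, 0.753, 0.658, -0.0]
ft_force: [-0.1, -0.2, 0.7]
width: 0.0852
```

```bash
python3 -c "
from h import *
plan([.526,-.0316,.184],83.5,minrows=5)"
```

```text
t 1.975 tcp [ 0.5219 -0.0339  0.2936] toolx [0.135 0.991 0.   ] tooly [ 0.991 -0.135 -0.001] z [-0.001  0.    -1.   ] w 0.08515834236544631 F [-0.1 -0.2  0.7] j [-0.13  -0.11   1.627  0.     1.625 -1.565]
rows 5 dist [ 0.0041  0.0023 -0.1096] dturn(tool) -0.022
[0.0006, 0.0008, 0.0219, -0.0044], [0.0006, 0.0008, 0.0219, -0.0044], [0.0006, 0.0008, 0.0219, -0.0044], [0.0005, 0.0008, 0.0219, -0.0044], [0.0005, 0.0008, 0.0219, -0.0044],
```

Call:
jog_arm(
  increments=[
    [[0.003,0.004,0.03,-0.022,-1],[0,0,0.03,0,-1],[0,0,0.03,0,-1],[0,0,0.02,0,-1],[0,0,0,0,-1]],
  ],
)

```text
clock: 2.6
tool_pos: [0.5253, -0.0299, 0.1827]
tcp_rot: [-0.001, 0.746, 0.666, -0.001]
ft_force: [0.0, 0.4, -1.4]
width: 0.0852
```

```bash
python3 -c "
from h import *
st()
t=get_image('top');s=get_image('scene')
a=cv2.resize(t[140:260,290:400,::-1],None,fx=3.5,fy=3.5);b=cv2.resize(s[120:240,260:370,::-1],None,fx=3.5,fy=3.5)
cv2.imwrite('pics/g1.png',np.hstack([a,b]))"
```

```text
t 2.6 tcp [ 0.5253 -0.0299  0.1827] toolx [0.114 0.994 0.   ] tooly [ 0.994 -0.114 -0.004] z [-0.004  0.    -1.   ] w 0.0852270435995351 F [ 0.   0.4 -1.4] j [-0.122 -0.032  1.753  0.     1.424 -1.579]
```

View pics/g1.png

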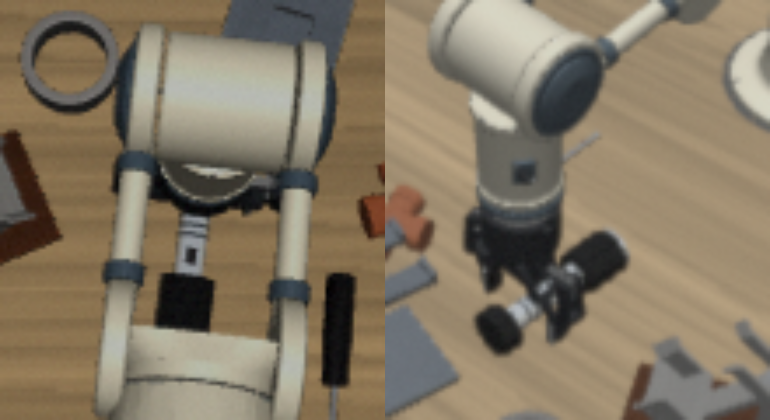

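Call:
jog_arm(
  increments=[
    [[0,0,0,0,1],[0,0,0,0,1],[0,0,0,0,1],[0,0,0,0,1],[0,0,0,0,1]],
  ],
)

```text
clock: 3.32
tool_pos: [0.5262, -0.0301, 0.1855]
tcp_rot: [0.001, 0.746, 0.666, 0.0]
ft_force: [-1.5, 0.3, 4.6]
width: 0.0243
```

```bash
python3 -c "
from h import *
st()"
```

```text
t 3.325 tcp [ 0.5262 -0.0301  0.1855] toolx [ 0.114  0.994 -0.   ] tooly [ 0.994 -0.114  0.001] z [ 0.001 -0.    -1.   ] w 0.024276654986410042 F [-1.5  0.3  4.6] j [-0.122 -0.034  1.751 -0.     1.424 -1.579]
```

Call:
jog_arm(
  increments=[
    [[0,0,-0.02,0,1],[0,0,-0.045,0,1],[0,0,-0.05,0,1],[0,0,-0.05,0,1],[0,0,-0.03,0,1]],
  ],
)

```text
clock: 3.95
tool_pos: [0.5257, -0.03, 0.3838]
tcp_rot: [0.001, 0.746, 0.666, 0.001]
ft_force: [-0.7, -0.3, -1.5]
width: 0.0239
```

```bash
python3 -c "
from h import *
plan([.5205,.1626,.375],22.3,minrows=9)
t=get_image('top');s=get_image('scene')
a=cv2.resize(t[140:260,290:400,::-1],None,fx=3.5,fy=3.5);b=cv2.resize(s[80:200,260:370,::-1],None,fx=3.5,fy=3.5)
cv2.imwrite('pics/g2.png',np.hstack([a,b]))"
```

```text
t 3.95 tcp [ 0.5257 -0.03    0.3838] toolx [0.113 0.994 0.   ] tooly [ 0.994 -0.113  0.004] z [ 0.004 -0.    -1.   ] w 0.02392653722817823 F [-0.7 -0.3 -1.5] j [-0.122 -0.112  1.469  0.     1.78  -1.579]
rows 9 dist [-0.0052  0.1926 -0.0088] dturn(tool) 1.068
[0.0212, -0.003, 0.001, 0.1187], [0.0207, -0.0055, 0.001, 0.1187], [0.0199, -0.0079, 0.001, 0.1187], [0.0188, -0.0102, 0.001, 0.1187], [0.0175, -0.0124, 0.001, 0.1187], [0.0159, -0.0143, 0.001, 0.1187], [0.0141, -0.0161, 0.001, 0.1187], [0.0121, -0.0177, 0.001, 0.1187], [0.0099, -0.019, 0.001, 0.1187],
```

View pics/g2.png

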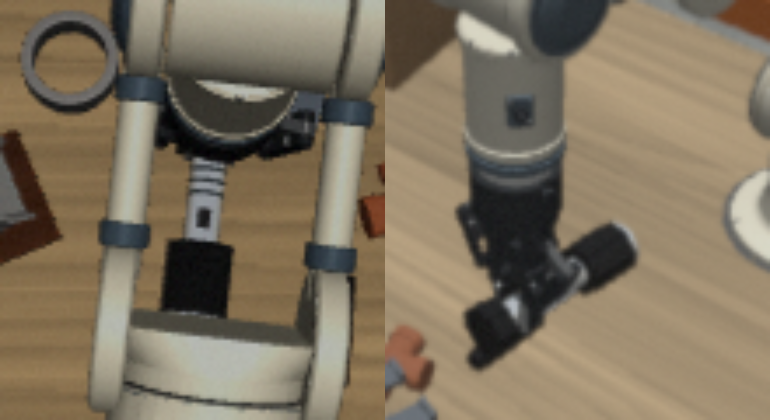

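Call:
jog_arm(
  increments=[
    [[0.021,-0.003,0,0.119,1],[0.021,-0.006,0,0.119,1],[0.02,-0.008,0,0.119,1],[0.019,-0.01,0,0.119,1],[0.017,-0.012,0,0.119,1]],
  ],
)

```text
clock: 4.68
tool_pos: [0.5227, 0.0775, 0.3775]
tcp_rot: [-0.001, 0.909, 0.416, -0.002]
ft_force: [1.3, 0.4, -2.1]
width: 0.0241
```

Call:
jog_arm(
  increments=[
    [[0.016,-0.014,0,0.119,1],[0.014,-0.016,0,0.119,1],[0.012,-0.018,0,0.119,1],[0.01,-0.019,0,0.119,1],[0,0,0.005,0,1]],
  ],
)

```text
clock: 5.3
tool_pos: [0.5207, 0.1635, 0.3729]
tcp_rot: [0.0, 0.981, 0.193, -0.001]
ft_force: [-0.5, -0.6, -2.4]
width: 0.0237
```

```bash
python3 -c "
from h import *
plan([.5205,.1626,.357],22.3)
t=get_image('top');s=get_image('scene')
a=cv2.resize(t[130:250,220:330,::-1],None,fx=3.5,fy=3.5);b=cv2.resize(s[130:250,290:400,::-1],None,fx=3.5,fy=3.5)
cv2.imwrite('pics/g3.png',np.hstack([a,b]))"
```

```text
t 5.3 tcp [0.5207 0.1635 0.3729] toolx [ 0.926  0.379 -0.002] tooly [ 0.379 -0.926 -0.   ] z [-0.002 -0.001 -1.   ] w 0.023715004134918914 F [-0.5 -0.6 -2.4] j [ 0.242 -0.058  1.438  0.     1.765 -0.146]
rows 1 dist [-0.0002 -0.0009 -0.0159] dturn(tool) -0.001
[-0.0005, 0.0007, 0.0159, -0.001],
```

View pics/g3.png

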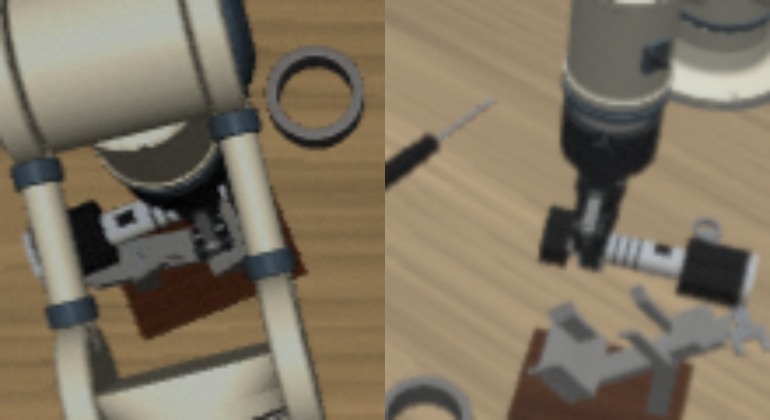

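```bash
python3 -c "
from h import *
g=np.array([.5207,.1635]);u=np.array([-.379,.926])
for a in (-.046,0,.071,.123): 
  P=[*(g+a*u),.2115]; p=proj('scene',P);q=proj('top',P); print(a,(p-[290,130])*3.5+[385,0],(q-[220,130])*3.5)
"
```

```text
-0.046 [541.28617078 232.02024273] [253.50253062 170.12070534]
0 [594.53623057 243.8021307 ] [196.92112155 193.00791646]
0.071 [678.10986879 262.30374575] [109.28187909 228.53320073]
0.123 [740.33329579 276.08721602] [ 44.97218534 254.66068272]
```

Call:
jog_arm(
  increments=[
    [[0,0,0.015,0,1],[0,0,0.015,0,1],[0,0,0.01,0,1],[0,0.001,0.008,0,1],[0,0.001,0.008,0,1]],
  ],
)

```text
clock: 6.02
tool_pos: [0.522, 0.1603, 0.3195]
tcp_rot: [-0.0, 0.981, 0.192, 0.001]
ft_force: [1.6, -1.7, 2.6]
width: 0.0238
```

```bash
python3 -c "
from h import *
st()
s=get_image('scene')
b=cv2.resize(s[130:250,290:400,::-1],None,fx=5,fy=5)
cv2.imwrite('pics/g4.png',b)"
```

```text
t 6.025 tcp [0.522  0.1603 0.3195] toolx [0.927 0.376 0.002] tooly [ 0.376 -0.927  0.   ] z [ 0.002  0.001 -1.   ] w 0.023792702474479125 F [ 1.6 -1.7  2.6] j [ 0.236 -0.055  1.529 -0.     1.665 -0.15 ]
```

View pics/g4.png

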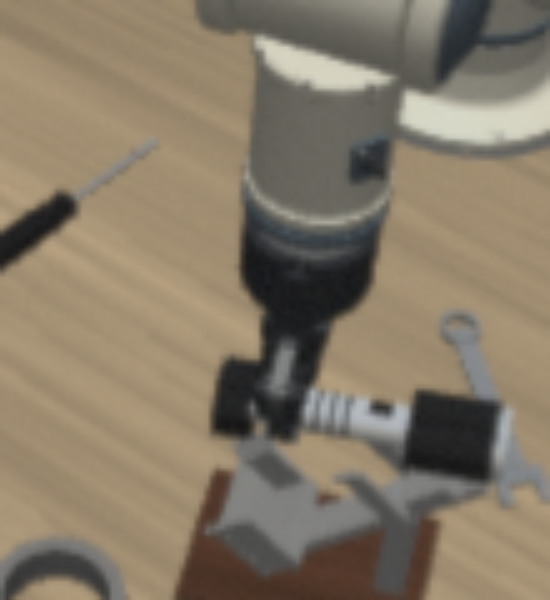

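Call:
jog_arm(
  increments=[
    [[0,0.001,0.012,0,1],[0,0,0.012,0,1],[0,-0.001,0.012,0,1],[0,-0.002,0.012,0,1],[0,0,0,0,1]],
  ],
)

```text
clock: 6.7
tool_pos: [0.5207, 0.1624, 0.2687]
tcp_rot: [0.0, 0.981, 0.192, -0.001]
ft_force: [2.0, -2.7, -0.0]
width: 0.0242
```

```bash
python3 -c "
from h import *
st()
s=get_image('scene');t=get_image('top')
a=cv2.resize(t[130:250,220:330,::-1],None,fx=3.5,fy=3.5);b=cv2.resize(s[130:250,290:400,::-1],None,fx=3.5,fy=3.5)
cv2.imwrite('pics/g5.png',np.hstack([a,b]))"
```

```text
t 6.7 tcp [0.5207 0.1624 0.2687] toolx [ 0.926  0.377 -0.003] tooly [ 0.377 -0.926 -0.   ] z [-0.003 -0.001 -1.   ] w 0.024163423343182035 F [ 2.  -2.7 -0. ] j [ 0.24  -0.038  1.603 -0.     1.58  -0.146]
```

View pics/g5.png

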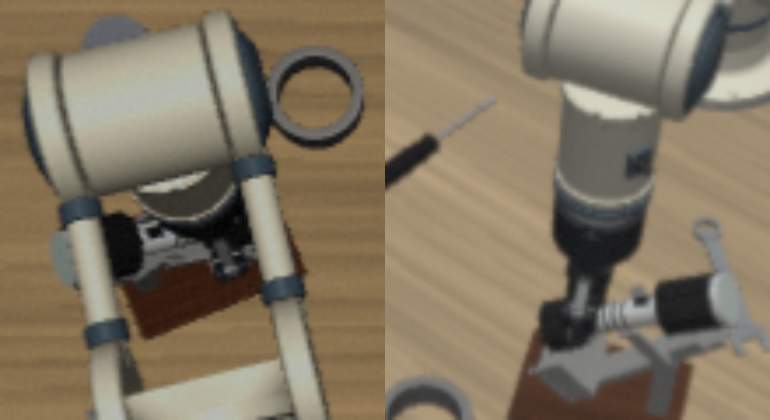

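Call:
jog_arm(
  increments=[
    [[0,-0.002,0.006,0,1],[0,-0.003,0.006,0,1],[0,-0.003,0.005,0,1],[0,-0.003,0.004,0,1],[0,0,0,0,1]],
  ],
)

```text
clock: 7.42
tool_pos: [0.5169, 0.1722, 0.249]
tcp_rot: [0.001, 0.981, 0.192, -0.0]
ft_force: [2.8, -5.4, -0.1]
width: 0.0242
```

```bash
python3 -c "
from h import *
st()
s=get_image('scene');t=get_image('top')
a=cv2.resize(t[130:250,220:330,::-1],None,fx=3.5,fy=3.5);b=cv2.resize(s[130:250,290:400,::-1],None,fx=3.5,fy=3.5)
cv2.imwrite('pics/g6.png',np.hstack([a,b]))"
```

```text
t 7.425 tcp [0.5169 0.1722 0.249 ] toolx [ 0.927  0.376 -0.001] tooly [ 0.376 -0.927  0.002] z [ 0.    -0.002 -1.   ] w 0.024220545155153005 F [ 2.8 -5.4 -0.1] j [ 0.26  -0.031  1.631 -0.002  1.542 -0.126]
```

View pics/g6.png

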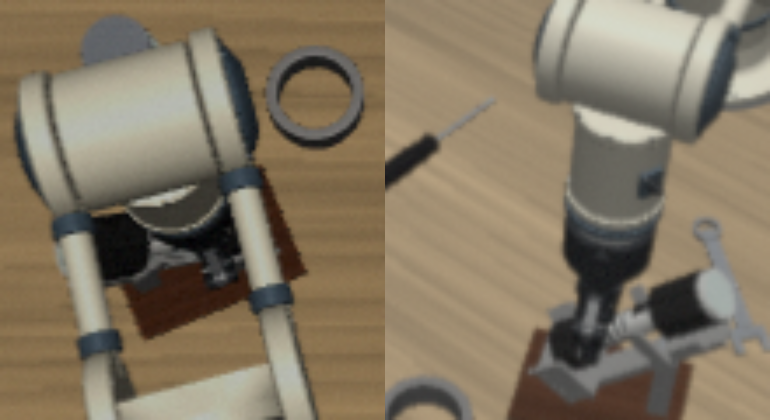

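Call:
jog_arm(
  increments=[
    [[0,0,0.002,0,1],[0,0,0,0,0],[0,0,0,0,-0.2],[0,0,0,0,-0.3],[0,0,0,0,-0.3]],
  ],
)

```text
clock: 8.15
tool_pos: [0.5168, 0.1727, 0.2474]
tcp_rot: [-0.0, 0.981, 0.192, -0.0]
ft_force: [0.3, 0.3, 0.6]
width: 0.0556
```

```bash
python3 -c "
from h import *
st()
s=get_image('scene');t=get_image('top')
a=cv2.resize(t[130:250,220:330,::-1],None,fx=3.5,fy=3.5);b=cv2.resize(s[130:250,290:400,::-1],None,fx=3.5,fy=3.5)
cv2.imwrite('pics/g7.png',np.hstack([a,b]))"
```

```text
t 8.15 tcp [0.5168 0.1727 0.2474] toolx [ 0.926  0.377 -0.   ] tooly [ 0.377 -0.926 -0.   ] z [-0.  0. -1.] w 0.05562481433429402 F [0.3 0.3 0.6] j [ 0.26  -0.03   1.633  0.     1.539 -0.126]
```

View pics/g7.png

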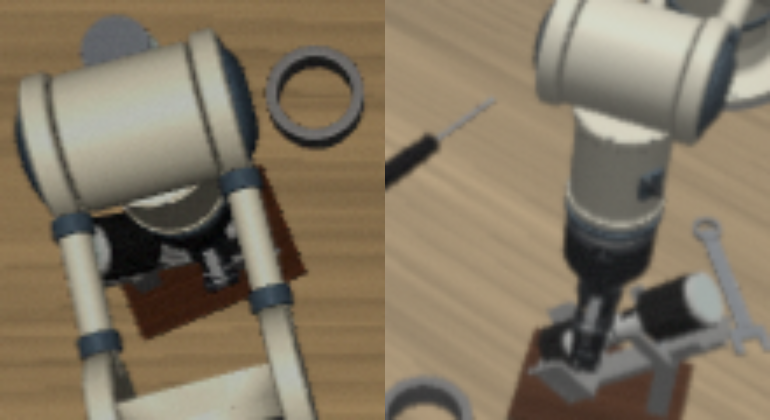

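Call:
jog_arm(
  increments=[
    [[0,0,0,0,-0.3],[0,0,-0.02,0,-0.3],[0,0,-0.045,0,-0.6],[0,0,-0.05,0,-1],[0,-0.01,-0.025,0,-1]],
  ],
)

```text
clock: 8.88
tool_pos: [0.513, 0.1815, 0.3933]
tcp_rot: [-0.0, 0.982, 0.191, 0.003]
ft_force: [0.3, 0.3, -0.2]
width: 0.0858
```

```bash
python3 - <<'E'
from h import *
s=get_image('scene');t=get_image('top')
np.save("scene1.npy",s)
a=cv2.resize(t[130:250,220:330,::-1],None,fx=3.5,fy=3.5);b=cv2.resize(s[130:250,290:400,::-1],None,fx=3.5,fy=3.5)
cv2.imwrite('pics/g8.png',np.hstack([a,b]))
plan([.4886,.2399,.385],22.3)
n=np.array([.4972,.2190]);u=np.array([-.382,.924])
for a in (-.117,-.095,0,.052): 
  P=[*(n+a*.7071*u),.135+a*.7071]; p=proj('scene',P);q=proj('top',P); print(a,(p-[290,130])*3.5+[385,0],(q-[220,130])*3.5)
E
```

```text
t 8.975 tcp [0.5129 0.1823 0.3936] toolx [0.926 0.377 0.009] tooly [ 0.377 -0.926  0.001] z [ 0.008  0.003 -1.   ] w 0.08554045834643245 F [-0.6 -0.8 -0. ] j [ 0.279 -0.065  1.408  0.     1.79  -0.108]
rows 2 dist [-0.0243  0.0576 -0.0086] dturn(tool) -0.002
[-0.0004, -0.0313, 0.0043, -0.0012], [-0.0003, -0.0313, 0.0043, -0.0012], 
-0.117 [556.60980266 349.59848919] [244.60993591 222.60924611]
-0.095 [574.02412042 343.46973817] [226.26873692 226.00967465]
0 [654.30245818 315.16776184] [140.63900478 241.90110065]
0.052 [702.04935286 298.29624616] [ 88.86372547 251.52248018]
```

View pics/g8.png

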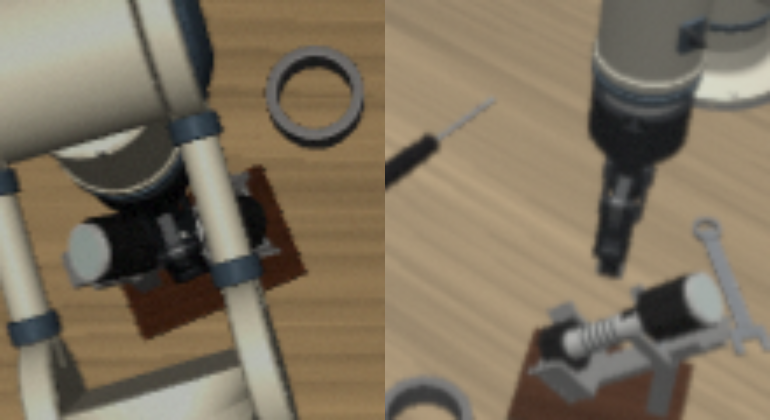

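Call:
jog_arm(
  increments=[
    [[0,-0.031,0,0,-1],[0,-0.031,0,0,-1],[0,0,0.03,0,-1],[0,0,0.035,0,-1],[0,0,0.02,0,-1]],
  ],
)

```text
clock: 9.6
tool_pos: [0.4893, 0.2389, 0.2996]
tcp_rot: [0.0, 0.981, 0.192, -0.002]
ft_force: [0.6, -0.2, -0.3]
width: 0.0852
```

```bash
python3 - <<'E'
from h import *
s=get_image('scene');t=get_image('top')
a=cv2.resize(t[130:250,220:330,::-1],None,fx=3.5,fy=3.5);b=cv2.resize(s[130:250,290:400,::-1],None,fx=3.5,fy=3.5)
cv2.imwrite('pics/g9.png',np.hstack([a,b]))
plan([.4886,.2399,.308],22.3)
E
```

```text
t 9.7 tcp [0.4893 0.2388 0.2992] toolx [ 0.926  0.376 -0.006] tooly [ 0.376 -0.926  0.   ] z [-0.005 -0.002 -1.   ] w 0.08530382081826819 F [ 0.1 -0.3  0.2] j [ 0.392 -0.051  1.561 -0.     1.637  0.006]
rows 1 dist [-0.0007  0.0011  0.0088] dturn(tool) -0.003
[-0.0002, -0.0012, -0.0088, -0.0034],
```

View pics/g9.png

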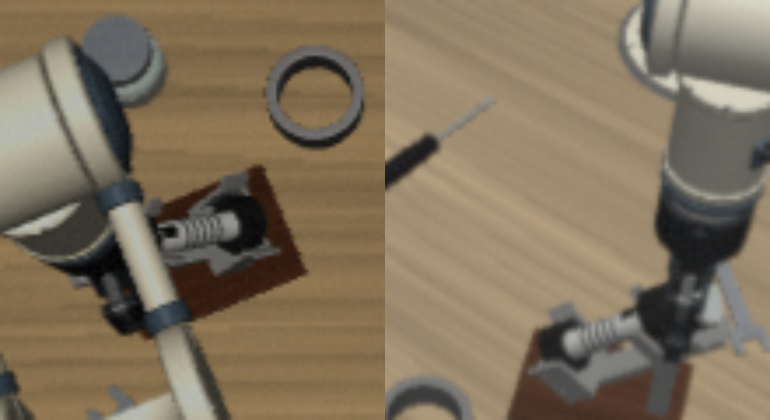

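Call:
jog_arm(
  increments=[
    [[0,-0.001,-0.006,-0.003,-1],[0,0,0,0,1],[0,0,0,0,1],[0,0,0,0,1],[0,0,0,0,1]],
  ],
)

```text
clock: 10.32
tool_pos: [0.4895, 0.2402, 0.3101]
tcp_rot: [-0.0, 0.981, 0.193, 0.001]
ft_force: [-0.5, -0.3, 6.1]
width: 0.0474
```

```bash
python3 - <<'E'
from h import *
st()
E
```

```text
t 10.325 tcp [0.4895 0.2402 0.3101] toolx [0.925 0.379 0.002] tooly [ 0.379 -0.925  0.   ] z [ 0.002  0.001 -1.   ] w 0.047372239686477004 F [-0.5 -0.3  6.1] j [ 0.394 -0.055  1.546 -0.     1.649  0.005]
```

Call:
jog_arm(
  increments=[
    [[0,0,-0.01,0,1],[0,0,-0.02,0,1],[0,0,-0.03,0,1],[0,0,-0.03,0,1],[0,0,-0.015,0,1]],
  ],
)

```text
clock: 10.95
tool_pos: [0.4893, 0.2402, 0.4167]
tcp_rot: [-0.0, 0.981, 0.193, 0.002]
ft_force: [-1.0, -0.0, -2.4]
width: 0.0475
```

```bash
python3 - <<'E'
from h import *
s=get_image('scene');t=get_image('top')
a=cv2.resize(t[130:250,220:330,::-1],None,fx=3.5,fy=3.5);b=cv2.resize(s[130:250,290:400,::-1],None,fx=3.5,fy=3.5)
cv2.imwrite('pics/g10.png',np.hstack([a,b]))
plan([.4785,-.0463,.415],71.9,minrows=10)
E
```

```text
t 11.05 tcp [0.4894 0.2402 0.4162] toolx [0.925 0.379 0.004] tooly [ 0.379 -0.925 -0.   ] z [ 0.004  0.001 -1.   ] w 0.04726704236392111 F [ 0.   0.6 -2.2] j [ 0.394 -0.056  1.359  0.     1.835  0.005]
rows 10 dist [-0.0109 -0.2865 -0.0012] dturn(tool) -0.866
[-0.0119, 0.0261, 0.0001, -0.0866], [-0.0141, 0.025, 0.0001, -0.0866], [-0.0162, 0.0237, 0.0001, -0.0866], [-0.0182, 0.0222, 0.0001, -0.0866], [-0.02, 0.0205, 0.0001, -0.0866], [-0.0217, 0.0187, 0.0001, -0.0866], [-0.0233, 0.0168, 0.0001, -0.0866], [-0.0246, 0.0147, 0.0001, -0.0866], [-0.0258, 0.0125, 0.0001, -0.0866], [-0.0268, 0.0102, 0.0001, -0.0866],
```

View pics/g10.png

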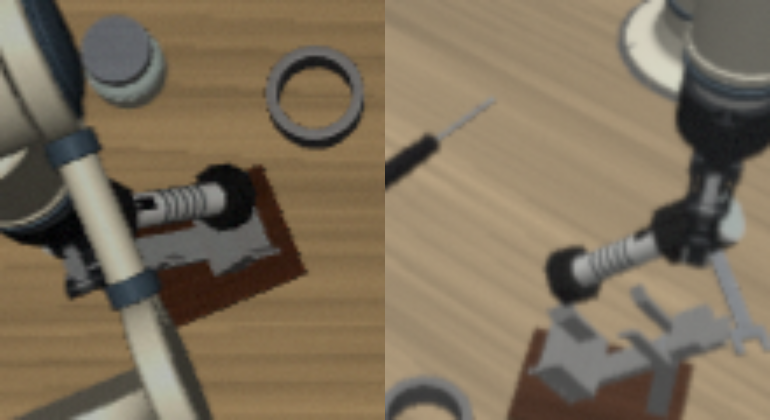

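Held at about 45°, clear of the rest. Transit to the front of the stand.

Call:
jog_arm(
  increments=[
    [[-0.012,0.026,0,-0.087,1],[-0.014,0.025,0,-0.087,1],[-0.016,0.024,0,-0.087,1],[-0.018,0.022,0,-0.087,1],[-0.02,0.02,0,-0.087,1]],
  ],
)

```text
clock: 11.68
tool_pos: [0.484, 0.0966, 0.4119]
tcp_rot: [-0.0, 0.916, 0.402, -0.001]
ft_force: [0.1, -0.7, -1.5]
width: 0.0472
```

Call:
jog_arm(
  increments=[
    [[-0.022,0.019,0,-0.087,1],[-0.023,0.017,0,-0.087,1],[-0.025,0.015,0,-0.087,1],[-0.026,0.013,0,-0.087,1],[-0.027,0.01,0,-0.087,1]],
  ],
)

```text
clock: 12.3
tool_pos: [0.4794, -0.0481, 0.412]
tcp_rot: [-0.001, 0.807, 0.59, -0.001]
ft_force: [-0.3, -0.5, -2.1]
width: 0.0474
```

```bash
python3 - <<'E'
from h import *
s=get_image('scene');t=get_image('top')
a=cv2.resize(t[110:250,300:410,::-1],None,fx=3.5,fy=3.5);b=cv2.resize(s[100:240,220:330,::-1],None,fx=3.5,fy=3.5)
cv2.imwrite('pics/g11.png',np.hstack([a,b]))
plan([.4785,-.0463,.355],71.9)
E
```

```text
t 12.4 tcp [ 0.4794 -0.0492  0.412 ] toolx [ 0.309  0.951 -0.002] tooly [ 0.951 -0.309 -0.003] z [-0.003 -0.001 -1.   ] w 0.04750281125790328 F [ 0.5  0.8 -3.4] j [-1.730e-01 -2.240e-01  1.519e+00 -1.000e-03  1.849e+00 -1.430e+00]
rows 2 dist [-0.0009  0.0029 -0.057 ] dturn(tool) 0.002
[0.0013, -0.0009, 0.0285, 0.0011], [0.0013, -0.0009, 0.0285, 0.0011],
```

View pics/g11.png

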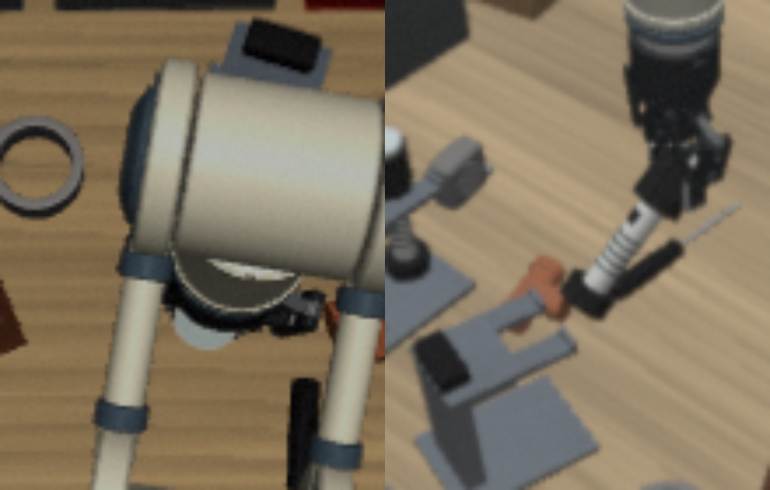

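Call:
jog_arm(
  increments=[
    [[0.002,0,0.03,0,1],[0,0,0.027,0,1],[0,0.02,0,0,1],[0,0.03,0,0,1],[0,0.03,0,0,1]],
  ],
)

```text
clock: 13.02
tool_pos: [0.5568, -0.0694, 0.3553]
tcp_rot: [-0.001, 0.809, 0.588, -0.001]
ft_force: [-1.4, -1.8, -2.2]
width: 0.0471
```

```bash
cat >> h.py <<'E'
def rel():
    s,M=st(); p=np.array(s["tool_pos"]); d=p[:2]-[.643,-.101]; print("X",round(d@[.951,-.31],4),"Y",round(d@[.31,.951],4),"axis z",round(p[2]-.1526,4))
def look(name,tb=(110,250,300,410),sb=(100,240,220,330)):
    s=get_image('scene');t=get_image('top')
    a=cv2.resize(t[tb[0]:tb[1],tb[2]:tb[3],::-1],None,fx=3.5,fy=3.5);b=cv2.resize(s[sb[0]:sb[1],sb[2]:sb[3],::-1],None,fx=3.5,fy=3.5)
    cv2.imwrite('pics/'+name+'.png',np.hstack([a,b]))
E
python3 -c "
from h import *
look('g12'); rel()"
```

```text
t 13.125 tcp [ 0.5578 -0.0698  0.3542] toolx [ 0.308  0.951 -0.   ] tooly [ 0.951 -0.308 -0.003] z [-0.003  0.001 -1.   ] w 0.04732361482636407 F [ 0.4 -0.4 -2.7] j [-0.185 -0.014  1.427 -0.     1.731 -1.443]
X -0.0907 Y 0.0032 axis z 0.2016
```

View pics/g12.png

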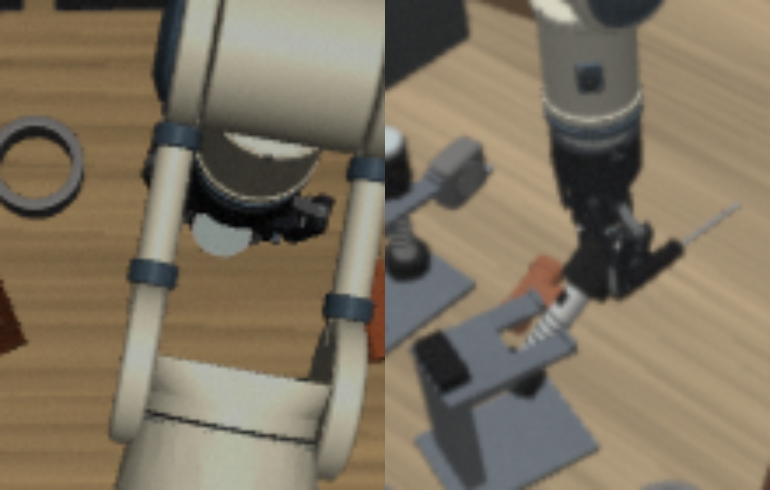

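Call:
jog_arm(
  increments=[
    [[-0.003,0.005,0,0,1],[0,0.012,0,0,1],[0,0.012,0,0,1],[0,0.008,0,0,1],[0,0,0,0,1]],
  ],
)

```text
clock: 13.75
tool_pos: [0.5908, -0.0841, 0.3549]
tcp_rot: [-0.001, 0.808, 0.589, -0.001]
ft_force: [-1.5, 0.1, -7.6]
width: 0.0473
```

```bash
python3 -c "
from h import *
look('g13'); rel()"
```

```text
t 13.85 tcp [ 0.5906 -0.0841  0.3551] toolx [ 0.307  0.952 -0.001] tooly [ 0.952 -0.307 -0.003] z [-0.003  0.    -1.   ] w 0.04731599056599155 F [-2.4 -0.6 -8.9] j [-0.198  0.079  1.332 -0.     1.735 -1.457]
X -0.0551 Y -0.0001 axis z 0.2025
```

View pics/g13.png

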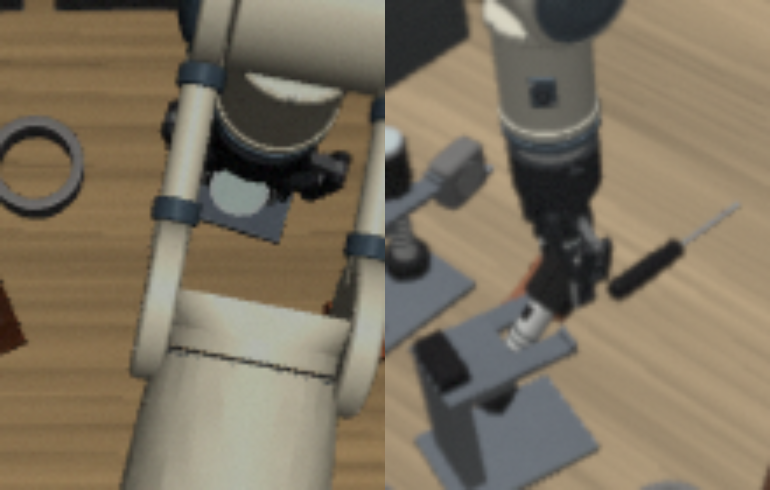

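Call:
jog_arm(
  increments=[
    [[0,0.005,0,0,1],[0,0.005,0,0,1],[0,0.005,0,0,1],[0,0.005,0,0,1],[0,0,0,0,1]],
  ],
)

```text
clock: 14.48
tool_pos: [0.6095, -0.09, 0.3564]
tcp_rot: [-0.001, 0.808, 0.589, -0.0]
ft_force: [-3.7, 1.3, -6.9]
width: 0.0472
```

```bash
python3 -c "
from h import *
look('g14'); rel()"
```

```text
t 14.575 tcp [ 0.6094 -0.09    0.3563] toolx [ 0.307  0.952 -0.   ] tooly [ 0.952 -0.307 -0.001] z [-0.001  0.    -1.   ] w 0.047529100370236076 F [-4.   1.1 -7. ] j [-0.202  0.13   1.274  0.     1.738 -1.461]
X -0.0353 Y 0.0 axis z 0.2037
```

View pics/g14.png

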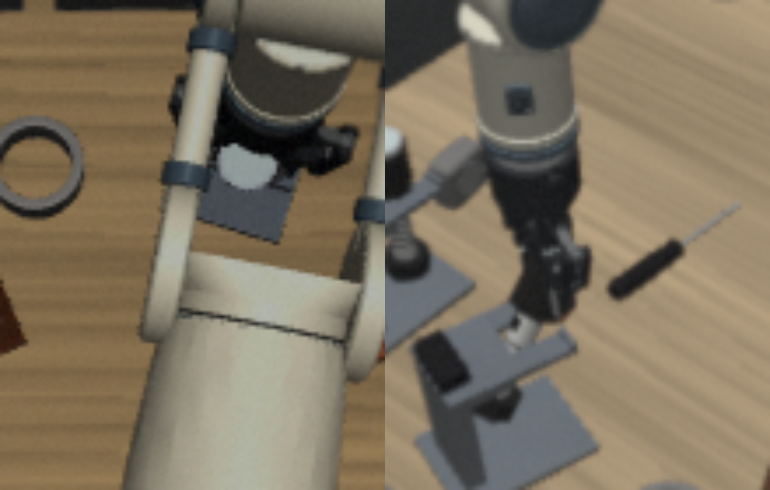

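Call:
jog_arm(
  increments=[
    [[0,0.007,0,0,1],[0,0.007,0,0,1],[0,0.007,0,0,1],[0,0.007,0,0,1],[0,0.003,0,0,1]],
  ],
)

```text
clock: 15.2
tool_pos: [0.6386, -0.0994, 0.3577]
tcp_rot: [-0.001, 0.808, 0.589, -0.0]
ft_force: [-10.1, 3.1, -1.1]
width: 0.0471
```

```bash
python3 -c "
from h import *
look('g15'); rel()"
```

```text
t 15.3 tcp [ 0.6388 -0.0994  0.3575] toolx [0.307 0.952 0.   ] tooly [ 0.952 -0.307 -0.001] z [-0.001  0.    -1.   ] w 0.04730229466789106 F [-8.   1.6 -3. ] j [-0.207  0.213  1.18   0.     1.75  -1.466]
X -0.0045 Y 0.0002 axis z 0.2049
```

View pics/g15.png

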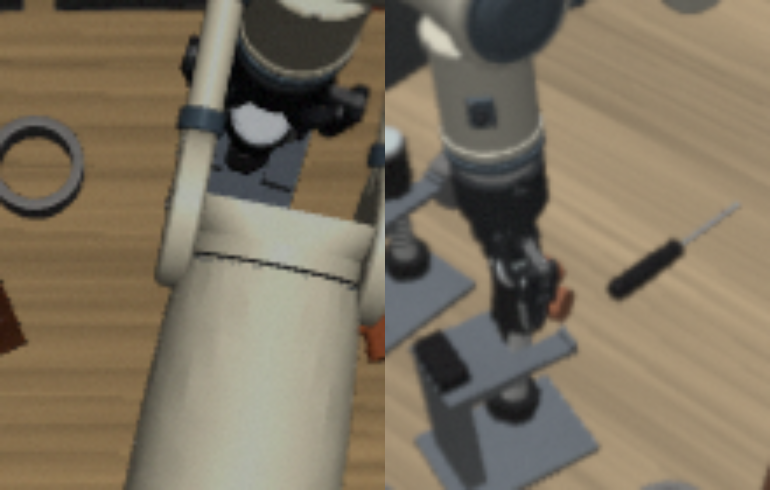

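Call:
jog_arm(
  increments=[
    [[0,0.003,0,0,1],[0,0.003,0,0,1],[0,0.002,0,0,1],[0,-0.002,0.004,0,1],[0,-0.002,0.004,0,1]],
  ],
)

```text
clock: 15.92
tool_pos: [0.6433, -0.101, 0.3502]
tcp_rot: [0.002, 0.808, 0.589, 0.002]
ft_force: [0.1, 0.7, -2.4]
width: 0.0472
```

```bash
python3 -c "
from h import *
look('g16'); rel()"
```

```text
t 16.025 tcp [ 0.643  -0.1009  0.3489] toolx [0.307 0.952 0.   ] tooly [ 0.952 -0.307  0.002] z [ 0.002 -0.    -1.   ] w 0.04717234417259159 F [ 0.7 -0.1 -1.9] j [-0.208  0.224  1.182 -0.     1.733 -1.467]
X 0.0 Y 0.0001 axis z 0.1963
```

View pics/g16.png

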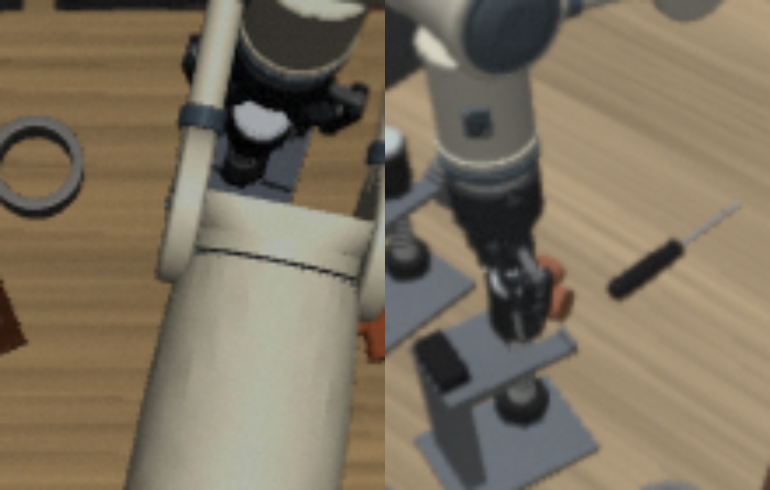

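Call:
jog_arm(
  increments=[
    [[0,0,0.003,0,1],[0,0,0.003,0,1],[0,0,0.003,0,1],[0,0,0.002,0,1],[0,0,0,0,1]],
  ],
)

```text
clock: 16.65
tool_pos: [0.6429, -0.1009, 0.3373]
tcp_rot: [-0.0, 0.808, 0.589, -0.0]
ft_force: [-0.2, 0.9, -1.4]
width: 0.0474
```

Call:
jog_arm(
  increments=[
    [[0,0,0.001,0,1],[0,0,0.001,0,1],[0,0,0.001,0,1],[0,0,0,0,1],[0,0,0,0,1]],
  ],
)

```text
clock: 17.27
tool_pos: [0.6429, -0.1009, 0.3352]
tcp_rot: [0.0, 0.808, 0.589, 0.0]
ft_force: [-0.2, -0.3, 1.1]
width: 0.0472
```

```bash
python3 -c "
from h import *
look('g17'); rel()"
```

```text
t 17.375 tcp [ 0.6429 -0.1009  0.3351] toolx [0.307 0.952 0.   ] tooly [ 0.952 -0.307  0.001] z [ 0.001 -0.    -1.   ] w 0.04732963862823075 F [0.2 1.  1.8] j [-0.208  0.225  1.205  0.     1.71  -1.467]
X -0.0001 Y 0.0001 axis z 0.1825
```

View pics/g17.png

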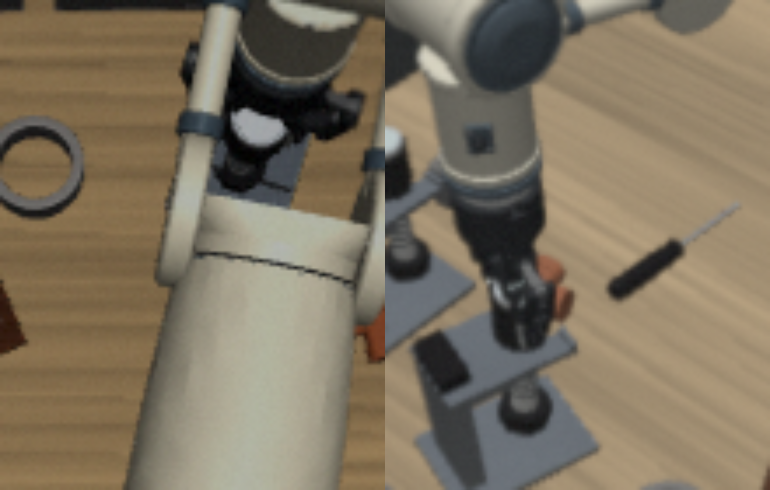

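Call:
jog_arm(
  increments=[
    [[0,0,0.001,0,1],[0,0,0,0,0],[0,0,0,0,-0.4],[0,0,0,0,-0.7],[0,0,0,0,-0.7]],
  ],
)

```text
clock: 18.0
tool_pos: [0.643, -0.1009, 0.3331]
tcp_rot: [-0.0, 0.808, 0.589, -0.0]
ft_force: [0.6, 0.3, -1.0]
width: 0.0729
```

```bash
python3 -c "
from h import *
look('g18'); rel()"
```

```text
t 18.1 tcp [ 0.643  -0.1009  0.3333] toolx [ 0.307  0.952 -0.   ] tooly [ 0.952 -0.307 -0.   ] z [-0.  0. -1.] w 0.07266066942275574 F [-0.8 -0.2  0.7] j [-0.208  0.226  1.208 -0.     1.708 -1.467]
X -0.0001 Y 0.0001 axis z 0.1807
```

View pics/g18.png

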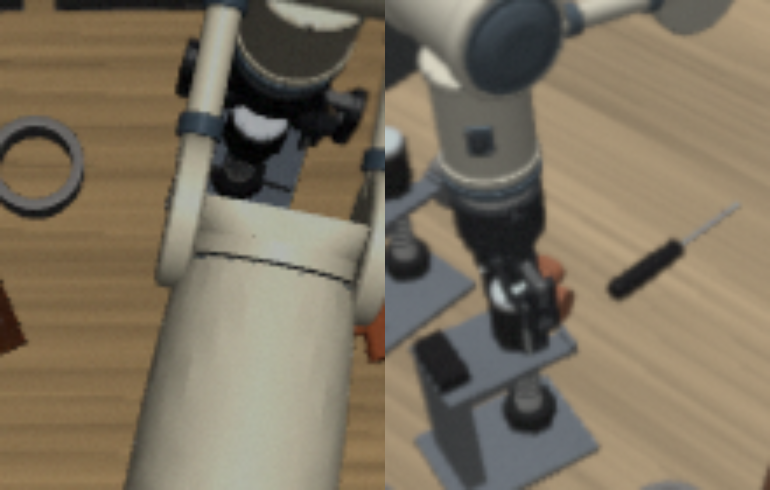

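Call:
jog_arm(
  increments=[
    [[0,0,0,0,-1],[0,0,0,0,-1],[0,0,-0.02,0,-1],[0,0,-0.045,0,-1],[0,0,-0.05,0,-1]],
  ],
)

```text
clock: 18.73
tool_pos: [0.6426, -0.1008, 0.451]
tcp_rot: [0.0, 0.808, 0.589, 0.0]
ft_force: [1.3, -0.4, 1.1]
width: 0.0854
```

Call:
jog_arm(
  increments=[
    [[0,-0.03,-0.02,0,-1],[0,-0.05,0,0,-1],[0,-0.06,0,0,-1],[0,-0.05,0,0,-1],[0,-0.02,0,0,-1]],
  ],
)

```text
clock: 19.35
tool_pos: [0.4403, -0.0356, 0.4716]
tcp_rot: [0.002, 0.808, 0.589, 0.002]
ft_force: [1.0, -0.3, -0.2]
width: 0.0852
```

Call:
jog_arm(
  increments=[
    [[0.06,0,0,0,-1],[0.06,0,0,0,-1],[0.06,0,0,0,-1],[0.03,0,0,0,-1],[0,0,0,0,-1]],
  ],
)

```text
clock: 19.98
tool_pos: [0.5075, 0.1652, 0.4696]
tcp_rot: [0.0, 0.807, 0.59, 0.0]
ft_force: [-0.2, 0.2, 0.0]
width: 0.0855
```

```bash
python3 - <<'E'
from ov import *
s=get_image('scene');t=get_image('top'); st()
SN=([.643,-.101],-.316)
f=lambda X,Y,Z:restP(*SN,X,Y,Z)
th=np.linspace(0,2*np.pi,25); L=stand_lines(*SN)
for z,r in((.150,.024),(.202,.024),(.208,.0225),(.033,.024)): L+=[[f(r*np.cos(a),r*np.sin(a),z),f(r*np.cos(b),r*np.sin(b),z)] for a,b in zip(th,th[1:])]
z0=[]
a=draw("top",t,z0,"",340,105,75,80,5);a2=draw("top",t,L,"",340,105,75,80,5);b=draw("scene",s,z0,"",220,155,75,80,5);b2=draw("scene",s,L,"",220,155,75,80,5)
cv2.imwrite("pics/fin.png",cv2.resize(np.vstack([np.hstack([a,b]),np.hstack([a2,b2])]),None,fx=.74,fy=.74))
cv2.imwrite("pics/finT.png",t[:,:,::-1])
E
```

```text
t 20.075 tcp [0.5072 0.1632 0.4699] toolx [0.306 0.952 0.   ] tooly [ 0.952 -0.306  0.001] z [ 0.001 -0.    -1.   ] w 0.08520322555331855 F [-0.6 -0.5  0. ] j [ 0.248 -0.067  1.274 -0.     1.934 -1.012]
```

View pics/fin.png

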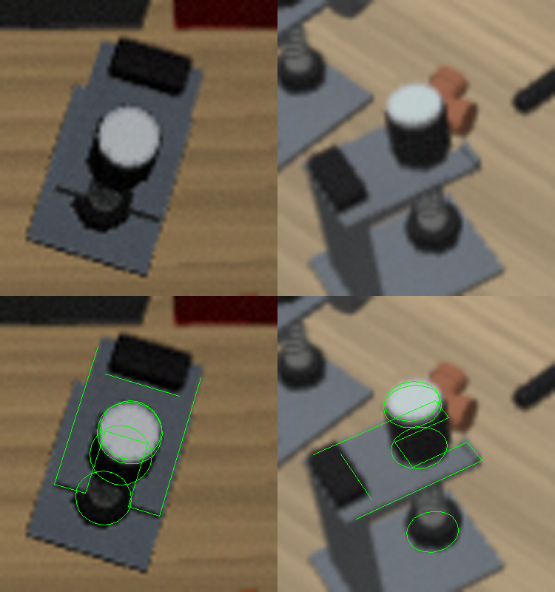

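View pics/finT.png

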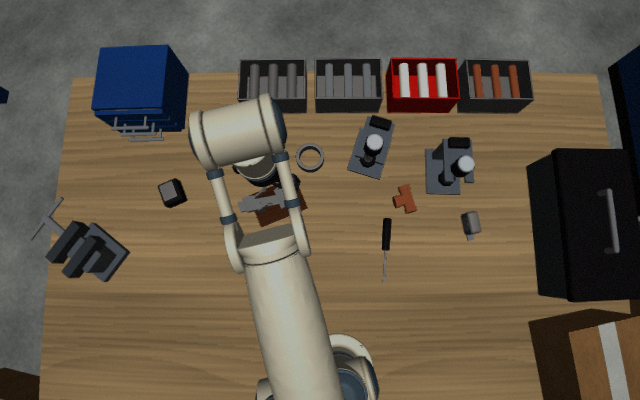

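```bash
python3 -c "
from plant import *
print(hand_in())"
```

```text
the job is handed in; nothing more can be done
None
```

The torch is hanging in the fork of the stand that was empty, head up, and the job is handed in at about 20 s of the 61 s allowed. `hand_in()` gave no verdict, so what follows is from my own checks.

**What I did**
- **Rest:** I took the torch by the tail half of its handle, tipped it over the upper edge of the rest's pad until it lay at 45°, and let go. Before I took it again, the picture showed it home in the rest to within about a pixel.
- **Fork:** I gripped it again by its head and slid it in from the front. The end of the slot pushed it upright. I then lowered it onto the fork plate behind the lips, opened the gripper and backed off.

**Last checks**
- **Torch:** The drawn model of a seated, upright torch matched both camera pictures at the lens and tail, within about 2 to 3 mm. That is about as good as the calibration.
- **Robot:** The gripper is open and clear of everything, with the force reading near zero.
- **Surroundings:** The bystanders I could see and the second stand look unmoved. In the last top picture the arm hid the jar and the wrench, so I did not check those two at the end.

The highest force reading was about 11 N. That was during the pushing upright in the fork. No check failed. The two cameras differed by up to about 5 mm on points near the bench, so I used middle values.

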